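Clamp an unpainted mini football in the painting holder

TASK

Take the plain brown mini football from its blue stand and lay it on the two rails of the grey holder, lengthwise between the two black cups, and let go. Then lift the red-knobbed lever out of its notch, swing it past the middle notch to the notch with the green mark, and let it drop fully in so that the cups hold the ball by its tips; let go of the lever. Leave the two painted balls, the paint jar, the marker and the tape roll where they are.

Things in the scene. Friction and masses are not known exactly. Their poses are not given: they have to be found in the camera images.
- ball_brown: Plain brown mini football (white laces, no paint), firm, about 90 g: an ellipsoid 84 mm long, 55 mm thick at the waist. Lies on one of three equal blue stands, on two rails, with free room beside its waist. Origin at its centre, 50 mm above the table at the start; y axis along its length, tip to tip, level. Grip it across the waist.
- ball_blue: Painted mini football, blue with an orange band, same size and origin, on a blue stand. Leave it where it is.
- ball_green: Painted mini football, green with two thin white stripes, same size and origin, on a blue stand. Leave it where it is.
- holder: Grey ball holder, fixed; its place and turn vary. Plate 200 mm (x) by 330 mm (y), 12 mm thick. Origin on the table under the plate, 15 mm to +y of its centre; x points away from the robot, y to the left when not turned. Parts up to 80 mm above the table, knob top 104 mm. Two steel rails along y, 36 mm apart, lie under the ball seat; free room for fingers on both sides (x) of them.
- ball_seat (a point): Where the centre of the clamped ball ends: midway over the rails, 62 mm above the table (the height of a ball lying on them), its length along the holder's y. Along that y from here, the fixed black cup's face is at +38.5 mm and, lever in its start notch, the sliding cup's at -64.5 mm: lay the ball about 13 mm to the -y side; the sliding cup then pushes it along to the fixed cup.
- lever_pivot (a point): The lever's pivot on the holder, at the height of the lever bar's axis, 45 mm above the table. The lever is a 10 mm round steel bar; swing turns it about the vertical through this point, lift tilts it up about a horizontal axis through this point.
- lever_knob (a point): Centre of the red ball knob (34 mm across) on the lever: 155 mm out from the pivot along the bar and 42 mm above the bar's axis, 87 mm above the table in a notch. At lift angle t it is 155 cos t - 42 sin t mm out and 155 sin t + 42 cos t mm above the pivot. May be gripped from above with any turn; it turns between the pads.
- notch_open (a point): Middle of the floor of the white start notch, 110 mm out from the pivot, 40 mm above the table. The steel gate is an arc of 110 mm radius about the pivot with three notches 30 degrees apart: white (start), yellow, green. Each is 16 mm wide and 14 mm deep (gate top 54 mm above the table); the bar has 3 mm play either side.
- notch_green (a point): Middle of the floor of the green notch, 110 mm out from the pivot, 40 mm above the table: 60 degrees of swing from the white one, towards the holder's +y.
- lever_swing (a joint): Swing of the lever (rad): 0 in the white start notch, 0.524 over the yellow one, 1.047 in the green one; grows clockwise seen from above, the knob moving to the holder's +y; stops at -0.03 and 1.08. Stays where left. White to green pushes the sliding cup 30 mm; the last 10 degrees work against its spring (1 to 2 N at the knob).
- lever_lift (a joint): Upward tilt of the lever (rad): about 0 lying on a notch floor, up to 0.40. Above 0.13 the bar clears the gate (knob raised 20 mm). Gravity and a spring press it down; lifting takes about 3 to 4 N at the knob. Let go, it drops by itself: into a notch below it, or onto the gate's top (about 0.13).
- sprung_cup: Sliding black cup, pushed by the lever through a spring (about 6 N on the clamped ball). 32 mm across, hollow (22 mm across, 8 mm deep) like the fixed cup; a tip goes in by 3.5 mm. Origin at the centre of its open face, which looks to the holder's +y.
- paint_jar: Small paint jar, 52 mm across, 60 mm tall, orange lid; leave it. Origin under its centre.
- marker: Paint marker lying on the table, 116 mm long, 16 mm thick, white and blue; leave it. Origin at its middle.
- tape_roll: Roll of blue tape lying flat, 90 mm across, 24 mm tall; leave it. Origin under its centre.

How it is judged (in metres and radians):
On the way, in this order (a step that is already met when the one before it is completed fails the run):
1. the brown ball lies on the rails between the cups, let go, the lever still in its start notch (x of ball_brown in the frame of ball_seat between -0.008 and 0.008 m and y of ball_brown in the frame of ball_seat between -0.032 and 0.006 m and z of ball_brown in the frame of ball_seat between -0.008 and 0.006 m and angle between the y axis of ball_brown and the y axis of holder, either way round below 0.25 rad and contact force between the fingers and ball_brown below 0.1 N and value of joint lever_swing below 0.1 rad), for 0.2 s.
2. the lever is lifted out of its start notch (value of joint lever_lift above 0.11 rad and value of joint lever_swing below 0.4 rad).
At the end, for the whole second after the job is handed in: The brown ball's centre is within 7 mm of the ball seat, its length within 0.12 rad of the holder's y, at rest and pressed by the sliding cup with over 2 N against the holder (over 1 N); the lever lies down in the green notch (swing above 0.98, lift below 0.035 rad) (distance between ball_brown and ball_seat below 0.007 m and angle between the y axis of ball_brown and the y axis of holder, either way round below 0.12 rad and contact force between sprung_cup and ball_brown above 2 N and contact force between holder and ball_brown above 1 N and value of joint lever_swing above 0.98 rad and value of joint lever_lift between -0.03 and 0.035 rad and linear speed of ball_brown below 0.01 m/s); the robot touches nothing.
It fails at once if a painted ball, the jar, the marker or the tape roll is shifted by more than 25 mm (distance of any of ball_blue, ball_green, paint_jar, marker, tape_roll from where it was at the start of the episode above 0.025 m).
It also fails if it takes over 59 s, if anything falls off the work surface, if the arm or the gripper's body presses on something with over 40 N, if the wrist force passes 120 N, or if a joint passes its speed limit or range.

ROBOT

A 7-joint arm with a two-finger parallel gripper is mounted at the origin on the work surface. World frame = base frame: x ahead of the robot, y to its left, z up, the work surface at z = 0. Lengths are in mm, angles in rad, forces in N, time in s.
With the tool pointing down it reaches from about 350 to 900 mm from the base axis. Payload 7.2 kg.
Tool frame: the origin (TCP) lies at the very end of the fingers, on their centre line; the grasp point (between the pads) lies 19 mm behind it; y points along the fingers, x is the direction in which the jaws open and shut, and the axes are right-handed (so a half turn about y gives the same grasp; the last joint's range is limited). The gripper opens to 88 mm and grips with 3 to 60 N. Pads are 20 mm wide; open, the fingers measure 115 mm over their backs; the gripper's body (75 mm by 178 mm) begins 61 mm behind the grasp point.
Start: joints at [-0.068, 0.411, -0.013, 1.596, 0.006, 1.134, -0.082], TCP at [625.003, -0.011, 222.653] pointing down, gripper open.
Joint ranges: [-2.95, 2.95], [-0.29, 1.99], [-1.47, 1.44], [0.14, 2.54], [-1.03, 4.17], [0.13, 1.85], [-2.86, 2.86]. Speed limits (rad/s): [2.39, 2.39, 3.01, 3.01, 3.14, 3.14, 3.14].

INTERFACE

Orientations are given as a unit quaternion [w, x, y, z].
In Python, from cell import ctrl gives the robot as it stands. The module is installed in compiled form; this text tells all that it offers.
- The arm moves only by the tool send_rows, never from a script. Its argument "rows" is a list of rows, each an object of numbers: "x", "y", "z": the shift along the tool's x, y, z in cm; "ax", "ay", "az": the turn, a rotation vector about the tool's x, y, z in rad; "gripper": the finger opening in cm, from 0 to 8.78. A call has 1 to 5 rows; each row shifts and turns the commanded pose from where the row before left it, along the tool's axes as they then stand; what a row does not reach is not made up. A row lasts 1/8 s, in which the tool goes at most 62.5 mm and 10.7 degrees, less where a joint would pass 70% of its speed; a pose out of reach is approached as far as the arm can. A call with a gripper value outside its range is refused whole. The fingers move at their own pace and stop on an object; "grip_force" is the grip in N (left out, the last holds). Time passes only in rows, so rows that do not move let the fingers close. It gives the time, the measured TCP pose, the force and the opening at its end, in the units of the state.
- ctrl.sense(): the state, without advancing time (a new reading comes with each control period).
- ctrl.get_image(name): name is "scene" or "side" or "wrist"; returns the picture (420x560x3 uint8, red, green, blue); there is no depth.
- ctrl.calibration(name): a dict with "intrinsics" (3x3 intrinsics, pixels), "view" (4x4, takes a point from world to camera coordinates). Camera axes: x right, y down, z forward; pixel columns grow to the right and rows downward; lengths in mm; the calibration is good to about 2 mm. A picture is of the moment at which its call begins: read the wrist's pose just before it. calibration takes no time and is no camera call; for the wrist camera it gives the pose at the moment of the call.
- ctrl.sign_off(): hands the job in, once; it reports no verdict.
Trained networks look in the newest picture that a camera, given by its name, has taken for a name from the list of things; names that differ only in an ending like _2 or _b are one class to them, and where a whole thing is asked for, a point or a joint stands for the part that bears it (a point fixed in the world has none). Each returns a list of dicts, best first, with "conf" (0 to 1); they miss things now and then, are a little off and sometimes report something else, mostly with a low value. They report only what shows in the picture. A call takes as long as a camera call.
- ctrl.spot_in(name, camera): "rect" ([left, top, right, bottom] in pixels, round what is visible of it).
- ctrl.pinpoint(name, camera): "xy" ([column, row] in pixels: a listed point, or the origin of a listed thing).
The state is a dict: "time": time; "joint_pos": joint angles; "joint_velocities": joint speeds; "tau": joint torques, N m; "position": TCP position; "tool_rot": TCP orientation; "wrist_force": force on the tool from outside, world axes, zero at the start; "wrist_torque": the same for the moment, N m; "gripper_width": opening from 0.0 (shut) to 1.0 (fully open).
Only numpy, scipy, OpenCV 4.12 (cv2) and the standard library are available. Lean on these libraries where they do the work, as an engineer would, in place of code of your own. Each camera call takes 0.05 s, during which the arm holds its last target.

## Working session

There is one attempt and no reset: what is moved stays moved. The work goes in short steps, Python scripts to look and compute and a tool call to move; the robot and the scene stay as the last step left them, time stands still between calls to the robot, and variables do not carry over. Pictures are saved under pics/ and viewed, and the job is handed in when it is done.

Besides the shell and the picture viewer there is one more tool, called after "Call:" as name(argument=value, ...) on one line, values as JSON. send_rows: Moves the arm, as the interface text tells. Its arguments: {"type":"object","properties":{"rows":{"type":"array"},"grip_force":{"type":"number"}},"required":["rows"]}

```bash
mkdir -p pics; ls
cat > h.py <<'E'
import numpy as np, cv2
from cell import ctrl
def snap(c,f):
    im=ctrl.get_image(c); cv2.imwrite('pics/'+f,im[:,:,::-1]); return im
def ray(c,uv):
    k=ctrl.calibration(c); K=np.array(k['intrinsics']);V=np.array(k['view'])
    d=V[:3,:3].T@np.linalg.solve(K,[uv[0],uv[1],1]); o=-V[:3,:3].T@V[:3,3]; return o,d
def atz(c,uv,z):
    o,d=ray(c,uv); return o+d*(z-o[2])/d[2]
def proj(c,p):
    k=ctrl.calibration(c); K=np.array(k['intrinsics']);V=np.array(k['view'])
    q=K@(V[:3,:3]@np.array(p)+V[:3,3]); return q[:2]/q[2]
E
python3 - <<'E'
from h import *
np.set_printoptions(precision=1,suppress=True)
for c in ['scene','side','wrist']:
    snap(c,c+'0.png')
    for n,z in [('ball_brown',50),('ball_seat',62),('lever_pivot',45),('lever_knob',87),('notch_open',40),('notch_green',40),('holder',0),('sprung_cup',62),('ball_blue',50),('ball_green',50),('paint_jar',0),('marker',8),('tape_roll',0)]:
        for r in ctrl.pinpoint(n,c)[:2]:
            print(c,n,round(r['conf'],2),np.array(r['xy']),atz(c,r['xy'],z))
s=ctrl.sense();print(s['time'],s['position'],s['tool_rot'],s['gripper_width'])
E
```

```text
pics
scene ball_brown 0.63 [351.3 211.8] [643.7 189.   50. ]
scene ball_seat 0.76 [275.4 244.1] [636.9 -53.4  62. ]
scene lever_pivot 0.6 [223.3 276.9] [ 644.5 -205.9   45. ]
scene lever_knob 0.87 [166.2 237.2] [ 491.9 -284.5   87. ]
scene notch_open 0.81 [183.2 258.1] [ 538.1 -267.    40. ]
scene notch_open 0.5 [253.8 254.3] [ 621.5 -108.7   40. ]
scene notch_green 0.69 [227.4 243.9] [ 556.4 -151.3   40. ]
scene notch_green 0.48 [326.1 153.4] [393.6 288.9  40. ]
scene holder 0.78 [240.2 253.1] [ 572.9 -125.4   -0. ]
scene sprung_cup 0.65 [254.1 254.6] [ 637.  -115.5   62. ]
scene ball_blue 0.68 [372.3 168.5] [536.6 358.6  50. ]
scene ball_blue 0.38 [220.4 277.6] [ 645.8 -213.7   50. ]
scene ball_green 0.4 [308.3 180.1] [475.9 160.6  50. ]
scene paint_jar 0.67 [360.4 270.6] [784.8 113.6   0. ]
scene marker 0.41 [327.2 151.5] [357.5 324.1   8. ]
scene tape_roll 0.58 [395.6 206.2] [663.7 350.5   0. ]
side ball_brown 0.67 [221.2 258.3] [641.6 186.7  50. ]
side ball_brown 0.56 [188.2 229.4] [756.  147.4  50. ]
side ball_seat 0.61 [266.1 188.1] [645.  -50.6  62. ]
side lever_pivot 0.56 [2
[... 693 characters left out ...]
4 114.7   0. ]
side marker 0.7 [309.5 364.9] [361.6 315.7   8. ]
side tape_roll 0.73 [294.7 157.7] [ 653.2 -252.2    0. ]
side tape_roll 0.57 [176.9 318.5] [668.2 342.    0. ]
wrist ball_seat 0.71 [295.5 237.4] [638.1 -47.1  62. ]
wrist lever_pivot 0.16 [242.  278.6] [ 583.3 -100.1   45. ]
wrist notch_open 0.66 [208.9 397.7] [ 538.1 -260.8   40. ]
wrist notch_green 0.75 [206.4 315.8] [ 542.  -148.3   40. ]
wrist notch_green 0.5 [299.5 237.9] [643.2 -56.4  40. ]
wrist sprung_cup 0.83 [291.1 295.3] [ 634.4 -109.9   62. ]
wrist sprung_cup 0.42 [440.8  64.6] [757.7 107.5  62. ]
wrist paint_jar 0.69 [441.3  68.8] [784.4 108.7   0. ]
2.1 [625.    0.  222.7] [ 0.7 -0.7 -0.  -0. ] 1.0007513678709934
```

View pics/scene0.png

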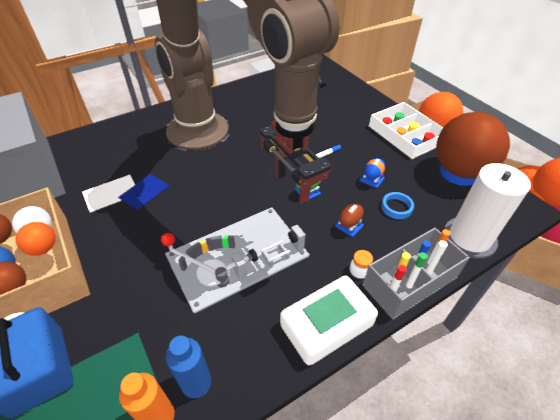

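View pics/side0.png

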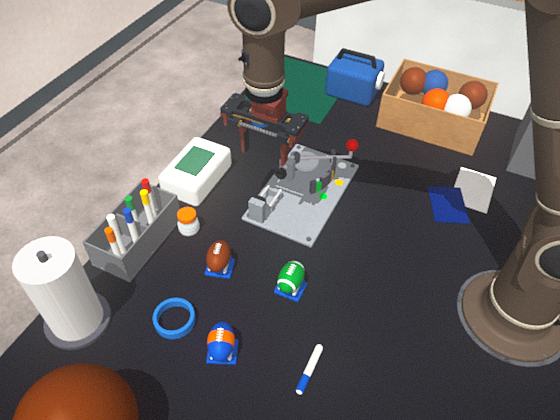

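View pics/wrist0.png

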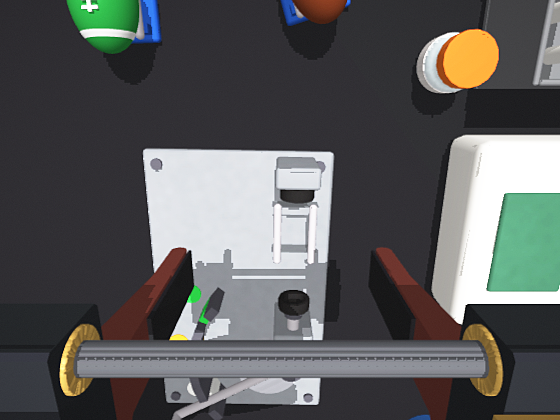

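The scene shows the holder around (235,258) with the knob at (168,239). The brown ball is at (351,214), next to the jar (361,264). The network points for the holder agree across cameras within about 10 mm. I'll move over the ball for a closer wrist view.

Call:
send_rows(rows=[{"x":0.6,"z":5.3},{"x":0.6,"z":5.3},{"x":0.6,"z":5.4},{}])

```text
schema error: expected keys x, y, z, ax, ay, az, gripper
```

Run:
```python
from h import *
np.set_printoptions(precision=1,suppress=True)
c='wrist'
snap(c,c+'1.png')
for n,z in [('ball_brown',50),('ball_seat',62),('holder',0),('sprung_cup',62),('ball_green',50),('paint_jar',0)]:
        for r in ctrl.pinpoint(n,c)[:2]:
            print(c,n,round(r['conf'],2),np.array(r['xy']),atz(c,r['xy'],z))
s=ctrl.sense();print(s['time'],s['position'],s['tool_rot'],s['gripper_width'])
```

```text
wrist ball_brown 0.61 [205.6 315.5] [ 543.6 -141.3   50. ]
wrist ball_seat 0.58 [297.1 235.7] [639.6 -45.4  62. ]
wrist holder 0.64 [240.7 276.4] [ 576.5 -121.2    0. ]
wrist holder 0.28 [297.4 235.7] [643.  -69.6   0. ]
wrist sprung_cup 0.8 [291.9 297.2] [ 635.2 -112.1   62. ]
wrist paint_jar 0.86 [440.2  64.1] [782.8 113.1   0. ]
2.45 [625.    0.  222.7] [ 0.7 -0.7 -0.  -0. ] 1.0000714317672592
```

View pics/wrist1.png

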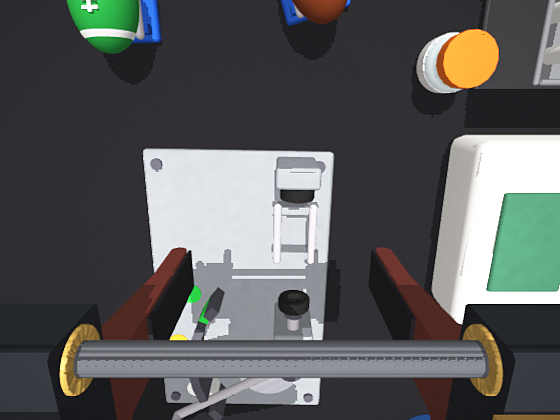

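All seven keys are needed in each row. I'll send the move again in full.

Call:
send_rows(rows=[{"x":0.6,"y":0,"z":5.3,"ax":0,"ay":0,"az":0,"gripper":8.78},{"x":0.6,"y":0,"z":5.3,"ax":0,"ay":0,"az":0,"gripper":8.78},{"x":0.6,"y":0,"z":5.4,"ax":0,"ay":0,"az":0,"gripper":8.78},{"x":0,"y":0,"z":0,"ax":0,"ay":0,"az":0,"gripper":8.78},{"x":0,"y":0,"z":0,"ax":0,"ay":0,"az":0,"gripper":8.78}])

```text
time: 3.08
position: [643.0, 159.4, 222.4]
tool_rot: [-0.707, 0.707, -0.0, -0.0]
wrist_force: [0.1, 0.7, 0.1]
gripper_width: 0.997
```

Run:
```python
from h import *
np.set_printoptions(precision=1,suppress=True)
c='wrist'
snap(c,c+'2.png')
for n,z in [('ball_brown',50),('ball_green',50),('paint_jar',0)]:
        for r in ctrl.pinpoint(n,c)[:2]:
            print(c,n,round(r['conf'],2),np.array(r['xy']),atz(c,r['xy'],z))
s=ctrl.sense();print(s['time'],s['position'],s['tool_rot'],s['gripper_width'])
```

```text
wrist ball_brown 0.93 [289.3 162.2] [650.3 181.4  50. ]
wrist ball_green 0.7 [108.8 187.6] [478.1 157.5  50. ]
wrist paint_jar 0.73 [107.7 188. ] [452.3 145.1   0. ]
3.275 [643.3 158.1 222.8] [-0.7  0.7 -0.   0. ] 1.0017931239235012
```

View pics/wrist2.png

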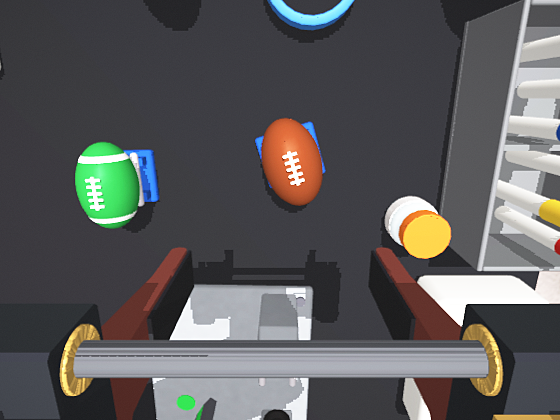

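The brown ball is at (291,162) in the wrist view, its long axis leaning about 15° from vertical. I'll fit an ellipse to its mask.

```bash
cat >> h.py <<'E'
def brown(im,z,c='wrist',roi=None):
    h=cv2.cvtColor(im,cv2.COLOR_RGB2HSV)
    m=((h[...,0]<14)|(h[...,0]>176))&(h[...,1]>120)&(h[...,2]>60)
    m=m.astype(np.uint8)
    if roi: 
        q=np.zeros_like(m);q[roi[1]:roi[3],roi[0]:roi[2]]=1;m*=q
    m=cv2.morphologyEx(m,cv2.MORPH_OPEN,np.ones((3,3)))
    cs,_=cv2.findContours(m,cv2.RETR_EXTERNAL,cv2.CHAIN_APPROX_NONE)
    k=max(cs,key=cv2.contourArea)
    P=np.array([atz(c,p[0],z)[:2] for p in cv2.convexHull(k)]).astype(np.float32)
    e=cv2.fitEllipse(P); e2=cv2.fitEllipse(cv2.convexHull(k))
    a=e[2]  # angle of first axis; second axis = long at a+90
    t=np.deg2rad(a+90) 
    return e,e2,np.array([np.cos(t),np.sin(t)])
E
python3 - <<'E'
from h import *
im=ctrl.get_image('wrist')
e,e2,d=brown(im,50,roi=(200,90,370,240)); print(e,e2,d)
for c in ['scene','side']:
    im=ctrl.get_image(c); u=proj(c,[645,185,50]).astype(int);print(u)
    print(brown(im,50,c,(u[0]-30,u[1]-30,u[0]+30,u[1]+30)))
E
```

```text
((652.0942993164062, 182.3548583984375), (54.05282211303711, 84.20551300048828), 16.418636322021484) ((290.9104309082031, 160.08596801757812), (57.9244384765625, 89.48592376708984), 163.99586486816406) [-0.28265347  0.95922209]
[350 212]
(((650.995361328125, 182.86683654785156), (56.39498519897461, 93.78132629394531), 25.689252853393555), ((351.1524353027344, 214.6399383544922), (19.621305465698242, 26.585384368896484), 48.242462158203125), array([-0.43349006,  0.90115835]))
[220 257]
(((653.2947998046875, 182.16677856445312), (54.811492919921875, 89.78614044189453), 22.533384323120117), ((217.74969482421875, 255.4502410888672), (23.285188674926758, 31.906265258789062), 17.242385864257812), array([-0.38322168,  0.9236564 ]))
```

The ball is at (651.5,182.5) with a 54×84 mm fit, which matches the given size. Its axis is turned +0.286 rad about world z, so ay = -0.286.

Call:
send_rows(rows=[{"x":0.85,"y":0,"z":2.3,"ax":0,"ay":0,"az":0,"gripper":8.78},{"x":0,"y":3.0,"z":0,"ax":0,"ay":-0.143,"az":0,"gripper":8.78},{"x":0,"y":3.0,"z":0,"ax":0,"ay":-0.143,"az":0,"gripper":8.78},{"x":0,"y":3.0,"z":0,"ax":0,"ay":0,"az":0,"gripper":8.78},{"x":0,"y":0,"z":0,"ax":0,"ay":0,"az":0,"gripper":8.78}])

```text
time: 4.05
position: [650.0, 182.0, 130.3]
tool_rot: [-0.7, 0.7, 0.099, -0.102]
wrist_force: [0.4, -0.8, 0.6]
gripper_width: 1.001
```

Run:
```python
from h import *
np.set_printoptions(precision=3,suppress=True)
im=snap('wrist','wrist3.png')
e,e2,d=brown(im,50); print(e,e2,d)
s=ctrl.sense();print(s['time'],s['position'],s['tool_rot'])
```

```text
((653.96630859375, 181.4005126953125), (54.990936279296875, 86.42753601074219), 16.644350051879883) ((285.60552978515625, 216.4849395751953), (76.88703155517578, 114.66504669189453), 0.05072997137904167) [-0.286  0.958]
4.1 [651.193 182.482 132.278] [-0.7    0.7    0.1   -0.101]
```

View pics/wrist3.png

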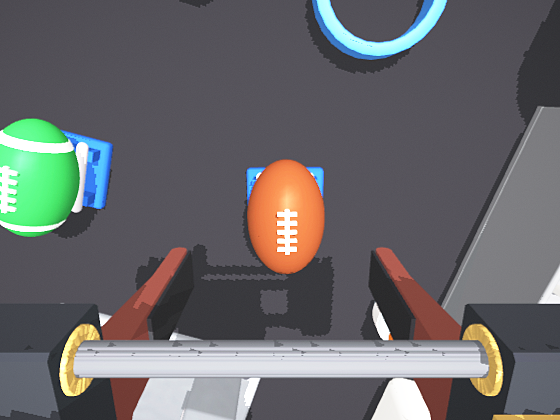

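The ball stands upright and centred between the fingers at (286,216). I'll descend and grip.

Call:
send_rows(rows=[{"x":0.15,"y":4.0,"z":-0.05,"ax":0,"ay":0,"az":0,"gripper":8.78},{"x":0,"y":4.0,"z":0,"ax":0,"ay":0,"az":0,"gripper":8.78},{"x":0,"y":2.1,"z":0,"ax":0,"ay":0,"az":0,"gripper":8.78},{"x":0,"y":0,"z":0,"ax":0,"ay":0,"az":0,"gripper":8.78},{"x":0,"y":0,"z":0,"ax":0,"ay":0,"az":0,"gripper":8.78}])

```text
time: 4.72
position: [654.4, 183.4, 33.6]
tool_rot: [0.7, -0.7, -0.102, 0.1]
wrist_force: [0.0, 0.2, 0.7]
gripper_width: 0.998
```

Call:
send_rows(rows=[{"x":0,"y":0,"z":0,"ax":0,"ay":0,"az":0,"gripper":4.5},{"x":0,"y":0,"z":0,"ax":0,"ay":0,"az":0,"gripper":4.5},{"x":0,"y":0,"z":0,"ax":0,"ay":0,"az":0,"gripper":4.5},{"x":0,"y":0,"z":0,"ax":0,"ay":0,"az":0,"gripper":4.5},{"x":0,"y":0,"z":0,"ax":0,"ay":0,"az":0,"gripper":4.5}], grip_force=12)

```text
time: 5.35
position: [653.3, 183.0, 31.9]
tool_rot: [0.7, -0.7, -0.101, 0.101]
wrist_force: [-0.1, -0.1, 1.3]
gripper_width: 0.601
```

The opening is 53 mm, so the ball is held. I'll lift, turn back and move towards the holder for a measuring view.

Call:
send_rows(rows=[{"x":0,"y":-4.0,"z":0,"ax":0,"ay":0,"az":0,"gripper":4.5},{"x":0,"y":-5.0,"z":0,"ax":0,"ay":0,"az":0,"gripper":4.5},{"x":0,"y":-5.0,"z":0,"ax":0,"ay":0.143,"az":0,"gripper":4.5},{"x":0,"y":-5.0,"z":0,"ax":0,"ay":0.143,"az":0,"gripper":4.5},{"x":0,"y":0,"z":-5,"ax":0,"ay":0,"az":0,"gripper":4.5}])

```text
time: 5.98
position: [654.4, 138.7, 226.3]
tool_rot: [0.709, -0.705, -0.004, -0.001]
wrist_force: [1.0, -1.0, -2.6]
gripper_width: 0.601
```

Call:
send_rows(rows=[{"x":0,"y":0,"z":-5,"ax":0,"ay":0,"az":0,"gripper":4.5},{"x":0,"y":0,"z":-5,"ax":0,"ay":0,"az":0,"gripper":4.5},{"x":0,"y":0,"z":-5,"ax":0,"ay":0,"az":0,"gripper":4.5},{"x":0,"y":0,"z":-4,"ax":0,"ay":0,"az":0,"gripper":4.5},{"x":0,"y":0,"z":0,"ax":0,"ay":0,"az":0,"gripper":4.5}])

```text
time: 6.6
position: [652.4, -62.4, 221.3]
tool_rot: [-0.706, 0.708, -0.003, 0.002]
wrist_force: [0.6, 0.4, -1.4]
gripper_width: 0.605
```

Run:
```python
from h import *
np.set_printoptions(precision=2,suppress=True)
for c in ['wrist','scene','side']:
    snap(c,c+'4.png')
    for n,z in [('ball_seat',62),('lever_pivot',45),('lever_knob',87),('notch_open',40),('notch_green',40),('holder',0),('sprung_cup',62)]:
        for r in ctrl.pinpoint(n,c)[:2]:
            print(c,n,round(r['conf'],2),np.array(r['xy']),atz(c,r['xy'],z))
s=ctrl.sense();print(s['time'],s['position'],s['tool_rot'],s['gripper_width'])
```

```text
wrist ball_seat 0.83 [268.8 174.8] [640.89 -42.54  62.  ]
wrist notch_open 0.68 [268.4 171.8] [640.06 -42.34  40.  ]
wrist notch_green 0.97 [174.5 264.5] [ 540.95 -141.11   40.  ]
wrist holder 0.97 [216.5 228. ] [ 579.43 -115.34    0.  ]
wrist holder 0.72 [278.8 286.4] [ 649.98 -189.33    0.  ]
scene ball_seat 0.83 [274.4 243.8] [634.76 -55.09  62.  ]
scene lever_pivot 0.82 [219.8 273.2] [ 630.59 -208.55   45.  ]
scene lever_knob 0.59 [167.3 241.3] [ 505.66 -286.78   87.  ]
scene notch_open 0.88 [182.4 255. ] [ 528.04 -265.11   40.  ]
scene holder 0.56 [242.4 254.8] [ 580.9  -123.02    0.  ]
scene holder 0.16 [225.6 239. ] [ 509.2  -137.48    0.  ]
scene sprung_cup 0.67 [326.5 153.8] [416.48 270.99  62.  ]
scene sprung_cup 0.59 [252.6 254.2] [ 634.02 -118.03   62.  ]
side ball_seat 0.55 [265.7 187.7] [646.61 -51.39  62.  ]
side ball_seat 0.36 [300.  195.6] [556.1  -65.41  62.  ]
side lever_pivot 0.67 [295.6 157.7] [ 632.06 -207.46   45.  ]
side lever_knob 0.54 [351.6 146.1] [ 497.33 -275.95   87.  ]
side notch_open 0.77 [331.2 157.9] [ 544.67 -256.74   40.  ]
side notch_green 0.94 [317.3 185.9] [ 536.99 -137.8    40.  ]
side notch_green 0.23 [303.7 193.7] [557.76 -95.47  40.  ]
side holder 0.72 [299.6 197.4] [ 575.57 -113.72    0.  ]
side sprung_cup 0.58 [281.2 173.3] [ 633.82 -117.3    62.  ]
7.8 [653.08 -57.1  221.67] [ 0.71 -0.71 -0.   -0.  ] 0.6031220719734045
```

View pics/wrist4.png

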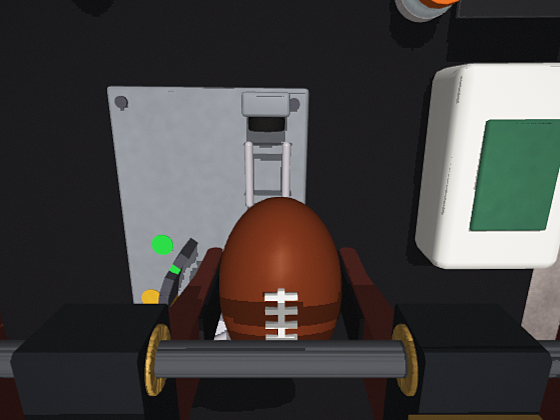

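View pics/scene4.png

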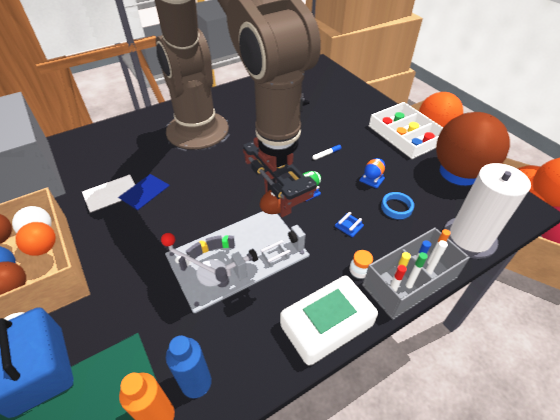

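The held ball is at (281,275), and the far rails and fixed cup show at (267,120). I'll fit the holder pose from the plate corners and rails.

Run:
```python
from h import *
np.set_printoptions(precision=1,suppress=True)
im=cv2.imread('pics/wrist4.png')
cv2.imwrite('pics/crop4.png',cv2.resize(im[75:315,95:320],None,fx=2.5,fy=2.5,interpolation=cv2.INTER_CUBIC)[:600])
for n,u,z in [('TL',(109,88),12),('TR',(308,90),12),('Lr',(249,142),38),('Lr2',(252,205),38),('Rr',(287,142),38),('Rr2',(286,200),38),('BL?',(133,300),12)]:
    print(n,atz('wrist',u,z))
print(ctrl.sense()['position'], -np.array(ctrl.calibration('wrist')['view'])[:3,:3].T@np.array(ctrl.calibration('wrist')['view'])[:3,3])
```

```text
TL [484.1  33.3  12. ]
TR [678.9  31.3  12. ]
Lr [621.9 -16.1  38. ]
Lr2 [623.3 -78.5  38. ]
Rr [658.  -16.1  38. ]
Rr2 [657.3 -73.3  38. ]
BL? [ 479.1 -202.    12. ]
[653.1 -57.1 221.7] [652.   23.9 383.5]
```

View pics/crop4.png

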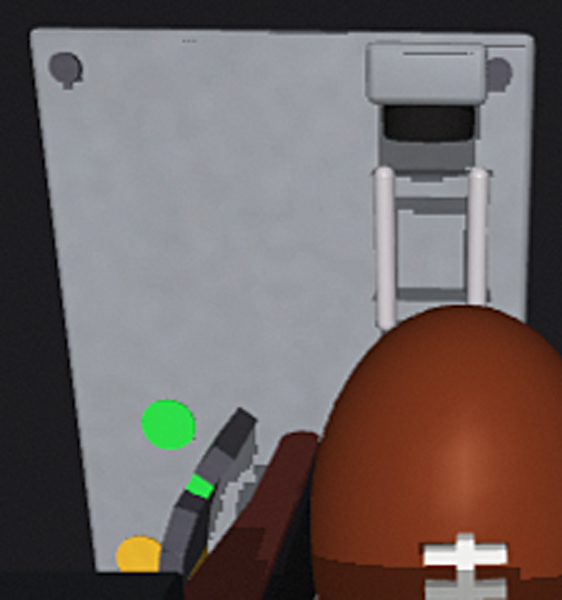

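Run:
```python
from h import *
np.set_printoptions(precision=1,suppress=True)
for z in (46,62,78): print('fixed face',z,atz('wrist',(267,131),z))
# wrist0 pose: shift camera view by tool displacement (same orientation)
s=ctrl.sense()['position']; d=np.array([625.,0,222.65])-np.array(s)
K=np.array(ctrl.calibration('wrist')['intrinsics'])
def at0(u,z):
    o,v=ray('wrist',u); o=o+d; return o+v*(z-o[2])/v[2]
for n,u,z in [('TL',(144,150),12),('TR',(332,153),12),('BR',(319,404),12),('fixface',(297,202),62),('slide top rim',(293,290),78),('slide c',(293,302),62),('Lr',(277,206),38),('Lr2',(277,262),38),('Rr',(315,206),38),('Rr2',(314,262),38)]: print(n,at0(u,z))
im=cv2.imread('pics/wrist0.png')
cv2.imwrite('pics/crop0.png',cv2.resize(im[140:410,135:345],None,fx=2.2,fy=2.2,interpolation=cv2.INTER_CUBIC))
```

```text
fixed face 46 [639.5  -5.2  46. ]
fixed face 62 [640.1  -3.8  62. ]
fixed face 78 [640.7  -2.4  78. ]
TL [483.1  29.8  12. ]
TR [677.   26.6  12. ]
BR [ 673.5 -298.9   12. ]
fixface [639.1 -11.7  62. ]
slide top rim [635.6 -94.7  78. ]
slide c [ 636.4 -117.6   62. ]
Lr [620.2 -22.8  38. ]
Lr2 [620.  -84.4  38. ]
Rr [658.4 -22.8  38. ]
Rr2 [659.  -84.5  38. ]
```

View pics/crop0.png

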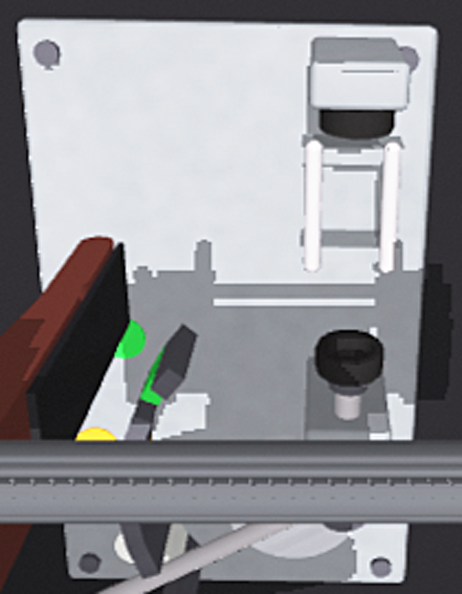

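Measurements by source:

| Quantity | Wrist | Networks |
|---|---|---|
| Seat x | about 640 (rails) | 635–646 |
| Seat y | about -46 (cup faces) | -43 to -55 |

Holder yaw is about -0.01. I'll use a seat y of -48 and put the ball centre at y ≈ -61. Before going down I'll check above the rails.

Call:
send_rows(rows=[{"x":-1.3,"y":0,"z":-0.3,"ax":0,"ay":0.01,"az":0,"gripper":4.5},{"x":0,"y":5,"z":0,"ax":0,"ay":0,"az":0,"gripper":4.5},{"x":0,"y":5,"z":0,"ax":0,"ay":0,"az":0,"gripper":4.5},{"x":0,"y":3,"z":0,"ax":0,"ay":0,"az":0,"gripper":4.5},{"x":0,"y":0,"z":0,"ax":0,"ay":0,"az":0,"gripper":4.5}])

```text
time: 8.43
position: [637.6, -60.3, 89.5]
tool_rot: [-0.707, 0.707, -0.005, 0.002]
wrist_force: [-0.5, -0.2, -1.0]
gripper_width: 0.603
```

Run:
```python
from h import *
np.set_printoptions(precision=1,suppress=True)
ims=[]
for c in ['scene','side']:
    im=snap(c,c+'5.png'); u=proj(c,[640,-60,80]).astype(int)
    ims.append(cv2.resize(im[u[1]-60:u[1]+60,u[0]-60:u[0]+60],(400,400),interpolation=cv2.INTER_CUBIC))
    print(c,u,[proj(c,p) for p in ([640,-48+38.5,62],[640,-112.5,62],[640,-61,62])])
cv2.imwrite('pics/crop5.png',np.hstack(ims)[:,:,::-1])
s=ctrl.sense();print(s['time'],s['position'],s['tool_rot'],s['gripper_width'],s['wrist_force'])
```

```text
scene [273 241] [array([290.6, 237.8]), array([255.7, 254.9]), array([273.5, 246.2])]
side [269 181] [array([260.6, 199.2]), array([278.3, 173.7]), array([269.7, 186.1])]
8.525 [640.3 -60.3  92.8] [-0.7  0.7 -0.   0. ] 0.6031138287924133 [ 0.1  0.4 -1.4]
```

View pics/crop5.png

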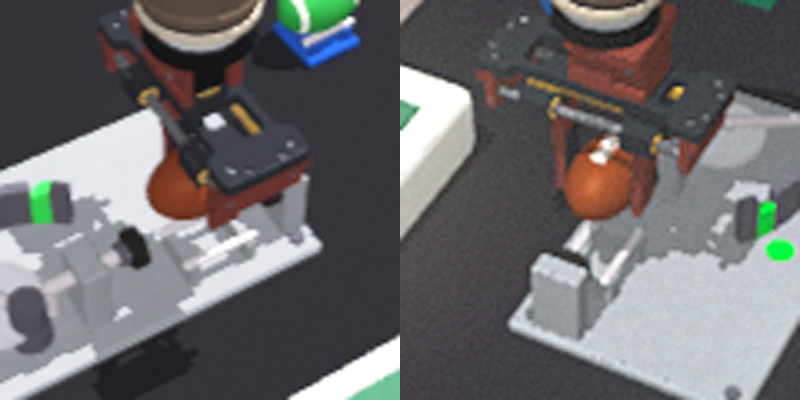

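The ball hangs over the rails between the cups, and the predicted cup pixels match within about 3 px. I'll lower it in steps.

Call:
send_rows(rows=[{"x":0,"y":2,"z":0,"ax":0,"ay":0,"az":0,"gripper":4.5},{"x":0,"y":1.6,"z":0,"ax":0,"ay":0,"az":0,"gripper":4.5},{"x":0,"y":0.6,"z":0,"ax":0,"ay":0,"az":0,"gripper":4.5},{"x":0,"y":0.3,"z":0,"ax":0,"ay":0,"az":0,"gripper":4.5},{"x":0,"y":0,"z":0,"ax":0,"ay":0,"az":0,"gripper":4.5}])

```text
time: 9.15
position: [640.2, -60.1, 46.6]
tool_rot: [-0.707, 0.707, -0.004, 0.004]
wrist_force: [-0.3, 0.0, -1.2]
gripper_width: 0.602
```

Run:
```python
from h import *
np.set_printoptions(precision=1,suppress=True)
ims=[]
for c in ['scene','side','wrist']:
    im=snap(c,c+'6.png'); u=proj(c,[640,-60,80]).astype(int)
    if c!='wrist': ims.append(cv2.resize(im[u[1]-60:u[1]+60,u[0]-60:u[0]+60],(400,400),interpolation=cv2.INTER_CUBIC))
cv2.imwrite('pics/crop6.png',np.hstack(ims)[:,:,::-1])
s=ctrl.sense();print(s['time'],s['position'],s['tool_rot'],s['gripper_width'],s['wrist_force'])
```

```text
9.3 [640.4 -60.1  47.1] [-0.7  0.7 -0.   0. ] 0.605230259105015 [ 0.5 -0.  -1.3]
```

View pics/crop6.png

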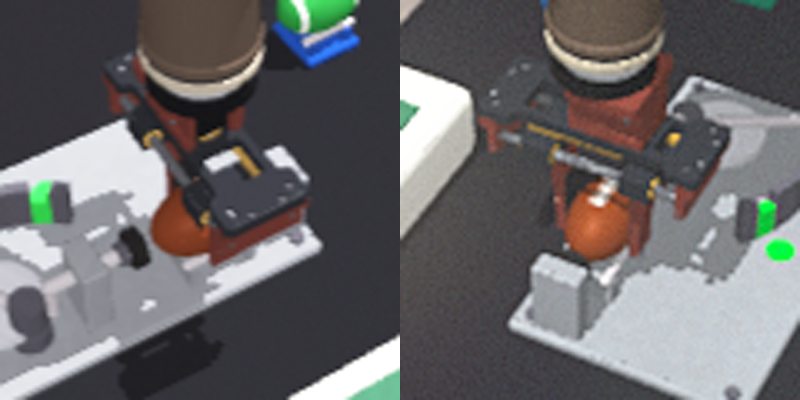

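View pics/wrist6.png

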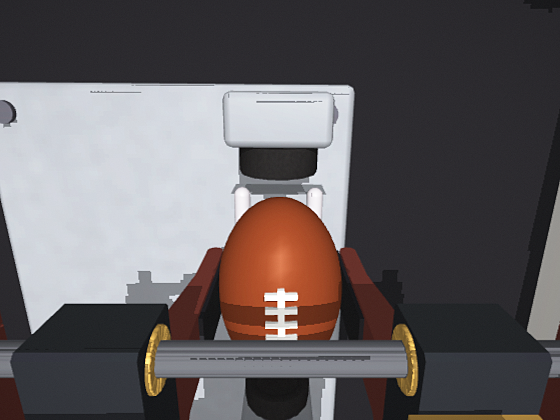

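In the wrist view the ball (281) is centred between the rails (279), and the gap to the fixed cup at (278,165) is clear. I'll lower the last millimetres until the force shows contact.

Call:
send_rows(rows=[{"x":-0.05,"y":0.15,"z":0,"ax":0,"ay":0,"az":0,"gripper":4.5},{"x":0,"y":0.1,"z":0,"ax":0,"ay":0,"az":0,"gripper":4.5},{"x":0,"y":0,"z":0,"ax":0,"ay":0,"az":0,"gripper":4.5}])

```text
time: 9.68
position: [639.6, -60.1, 44.2]
tool_rot: [-0.707, 0.707, -0.004, 0.004]
wrist_force: [0.5, -0.1, -1.1]
gripper_width: 0.606
```

Call:
send_rows(rows=[{"x":0,"y":0.1,"z":0,"ax":0,"ay":0,"az":0,"gripper":4.5},{"x":0,"y":0.1,"z":0,"ax":0,"ay":0,"az":0,"gripper":4.5},{"x":0,"y":0,"z":0,"ax":0,"ay":0,"az":0,"gripper":4.5}])

```text
time: 10.05
position: [639.9, -60.2, 43.7]
tool_rot: [-0.707, 0.707, -0.003, 0.004]
wrist_force: [-4.4, -0.3, 10.2]
gripper_width: 0.605
```

The contact force is 10 N, so the ball is on the rails. I'll open and rise.

Call:
send_rows(rows=[{"x":0,"y":-0.1,"z":0,"ax":0,"ay":0,"az":0,"gripper":5.6},{"x":0,"y":0,"z":0,"ax":0,"ay":0,"az":0,"gripper":6.4},{"x":0,"y":0,"z":0,"ax":0,"ay":0,"az":0,"gripper":7.4},{"x":0,"y":0,"z":0,"ax":0,"ay":0,"az":0,"gripper":7.4},{"x":0,"y":0,"z":0,"ax":0,"ay":0,"az":0,"gripper":7.4}])

```text
time: 10.68
position: [639.5, -60.1, 43.0]
tool_rot: [-0.707, 0.707, -0.004, 0.003]
wrist_force: [0.2, -0.3, 0.2]
gripper_width: 0.847
```

Call:
send_rows(rows=[{"x":0,"y":-2,"z":0,"ax":0,"ay":0,"az":0,"gripper":7.4},{"x":0,"y":-4,"z":0,"ax":0,"ay":0,"az":0,"gripper":7.4},{"x":0,"y":-5,"z":0,"ax":0,"ay":0,"az":0,"gripper":7.4},{"x":0,"y":-5,"z":0,"ax":0,"ay":0,"az":0,"gripper":7.4},{"x":0,"y":0,"z":0,"ax":0,"ay":0,"az":0,"gripper":7.4}])

```text
time: 11.3
position: [642.3, -60.3, 209.6]
tool_rot: [-0.707, 0.707, -0.0, 0.007]
wrist_force: [0.2, 0.2, -0.9]
gripper_width: 0.845
```

Run:
```python
from h import *
np.set_printoptions(precision=3,suppress=True)
im=snap('wrist','wrist7.png')
s=ctrl.sense();print(s['time'],s['position'],s['tool_rot'],s['wrist_force'])
print(brown(im,62,roi=(150,100,420,350)))
```

```text
11.35 [640.835 -60.165 206.737] [-0.707  0.707 -0.002  0.006] [ 0.161  0.764 -0.994]
(((636.24169921875, -60.15177917480469), (53.177188873291016, 83.33684539794922), 179.56231689453125), ((275.75518798828125, 192.4638671875), (60.469051361083984, 91.77831268310547), 179.43023681640625), array([-0.008, -1.   ]))
```

View pics/wrist7.png

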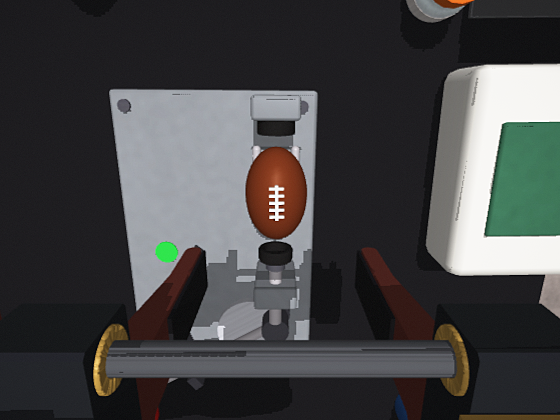

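Step 1 looks good: the ball lies along the rails at (276,192), clear of both cups at (276,128) and (275,252). Next I'll move so that the knob comes into the wrist view.

Call:
send_rows(rows=[{"x":-2.5,"y":0,"z":-4.5,"ax":0,"ay":0,"az":0,"gripper":7.4},{"x":-2.5,"y":0,"z":-4.5,"ax":0,"ay":0,"az":0,"gripper":7.4},{"x":-2.5,"y":0,"z":-4.5,"ax":0,"ay":0,"az":0,"gripper":7.4},{"x":-2.5,"y":0,"z":-4.5,"ax":0,"ay":0,"az":0,"gripper":7.4},{"x":-2.5,"y":0,"z":-4.5,"ax":0,"ay":0,"az":0,"gripper":7.4}])

```text
time: 11.98
position: [510.7, -284.8, 202.4]
tool_rot: [0.707, -0.707, 0.004, -0.003]
wrist_force: [0.8, -1.3, 0.5]
gripper_width: 0.841
```

Call:
send_rows(rows=[{"x":-1.0,"y":0,"z":-4,"ax":0,"ay":0,"az":0,"gripper":7.4},{"x":0,"y":0,"z":0,"ax":0,"ay":0,"az":0,"gripper":7.4},{"x":0,"y":0,"z":0,"ax":0,"ay":0,"az":0,"gripper":7.4}])

```text
time: 12.35
position: [501.8, -322.7, 202.4]
tool_rot: [0.708, -0.707, 0.004, -0.003]
wrist_force: [0.5, 0.5, 0.2]
gripper_width: 0.843
```

Run:
```python
from h import *
np.set_printoptions(precision=1,suppress=True)
c='wrist'
im=snap(c,'wrist8.png')
s=ctrl.sense();print(s['time'],s['position'],s['tool_rot'],s['wrist_force'])
for n,z in [('ball_seat',62),('lever_pivot',45),('lever_knob',87),('notch_open',40),('notch_green',40)]:
        for r in ctrl.pinpoint(n,c)[:2]:
            print(c,n,round(r['conf'],2),np.array(r['xy']),atz(c,r['xy'],z))
```

```text
12.4 [ 502.2 -322.1  202.6] [ 0.7 -0.7  0.  -0. ] [-0.  -1.2 -0.1]
wrist lever_pivot 0.89 [443.1  51.9] [ 635.6 -205.9   45. ]
wrist lever_knob 0.92 [280.  154.9] [ 501.2 -283.2   87. ]
wrist notch_open 0.62 [323.2 118. ] [ 539.2 -258.5   40. ]
wrist notch_open 0.6 [443.   51.5] [ 637.6 -205.6   40. ]
```

View pics/wrist8.png

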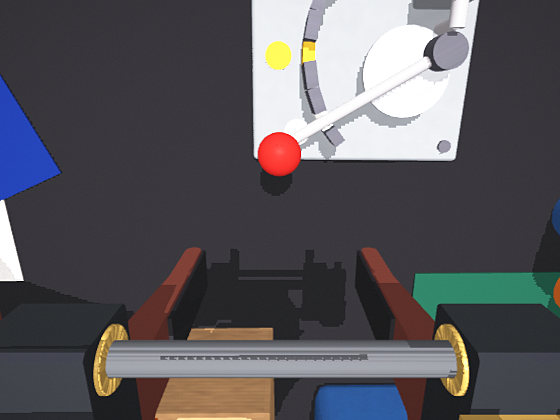

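The knob is at (279,154) in the wrist view. That gives (501,-283), 155.6 mm from the pivot at (636,-206), which matches 155 mm. I'll refine the centroid and work out waypoints.

```bash
cat > way.py <<'E'
import numpy as np
def knob(P,phi0,t,s):
    r=155*np.cos(t)-42*np.sin(t); h=155*np.sin(t)+42*np.cos(t)
    f=phi0-s
    return np.array([P[0]-r*np.cos(f),P[1]-r*np.sin(f),45+h])
E
python3 - <<'E'
from h import *; from way import knob
np.set_printoptions(precision=1,suppress=True)
im=ctrl.get_image('wrist').astype(int)
m=(im[...,0]>130)&(im[...,1]<110)&(im[...,2]<110); m[:90]=0;m[230:]=0
v,u=np.nonzero(m); k=(u.mean(),v.mean()); K=atz('wrist',k,87); print(k,K,u.max()-u.min(),v.max()-v.min())
P=np.array([636.,-206,45]); d=P-K; phi=np.arctan2(d[1],d[0]); print(np.hypot(*d[:2]),phi)
for c in ('scene','side'):
    im=ctrl.get_image(c).astype(int);m=(im[...,0]>150)&(im[...,1]<80)&(im[...,2]<80)
    q=proj(c,K).astype(int); n=np.zeros_like(m);n[q[1]-15:q[1]+15,q[0]-15:q[0]+15]=1;m&=n
    v,u=np.nonzero(m);print(c,atz(c,(u.mean(),v.mean()),87))
for t,s in [(0,0),(.06,0),(.12,0),(.2,0)]+[(.2,x) for x in np.arange(.1,1.06,.105)]+[(.2,1.047),(.1,1.047),(0,1.047)]: print(round(t,2),round(s,2),knob(P,phi,t,s))
E
```

```text
(np.float64(278.13203753351206), np.float64(153.42225201072387)) [ 499.6 -282.8   87. ] 42 43
156.52666990256677 0.5131866749707712
scene [ 498.7 -283.6   87. ]
side [ 499.8 -282.5   87. ]
0 0 [ 501.  -282.1   87. ]
0.06 0 [ 503.4 -280.7   96.2]
0.12 0 [ 506.3 -279.1  105.3]
0.2 0 [ 510.9 -276.5  117. ]
0.2 0.1 [ 504.5 -263.6  117. ]
0.2 0.2 [ 499.2 -249.5  117. ]
0.2 0.31 [ 495.4 -235.   117. ]
0.2 0.42 [ 493.1 -220.1  117. ]
0.2 0.52 [ 492.4 -205.   117. ]
0.2 0.62 [ 493.3 -190.   117. ]
0.2 0.73 [ 495.8 -175.1  117. ]
0.2 0.84 [ 499.8 -160.6  117. ]
0.2 0.94 [ 505.3 -146.6  117. ]
0.2 1.05 [ 512.3 -133.2  117. ]
0.2 1.05 [ 512.4 -133.   117. ]
0.1 1.05 [ 506.8 -129.7  102.3]
0 1.05 [ 502.6 -127.1   87. ]
```

All three cameras put the knob at (499.7,-282.8). I'll go above it, then down and grip.

Call:
send_rows(rows=[{"x":-0.25,"y":0,"z":3.95,"ax":0,"ay":0,"az":0,"gripper":7.4},{"x":0,"y":4.5,"z":0,"ax":0,"ay":0,"az":0,"gripper":7.4},{"x":0,"y":4.5,"z":0,"ax":0,"ay":0,"az":0,"gripper":7.4},{"x":0,"y":4.4,"z":0,"ax":0,"ay":0,"az":0,"gripper":7.4},{"x":0,"y":0,"z":0,"ax":0,"ay":0,"az":0,"gripper":7.4}])

```text
time: 13.42
position: [497.7, -283.0, 66.4]
tool_rot: [0.708, -0.706, 0.005, -0.001]
wrist_force: [-0.6, 0.1, 0.3]
gripper_width: 0.842
```

Call:
send_rows(rows=[{"x":0,"y":0,"z":0,"ax":0,"ay":0,"az":0,"gripper":4.5},{"x":0,"y":0,"z":0,"ax":0,"ay":0,"az":0,"gripper":2.8},{"x":0,"y":0,"z":0,"ax":0,"ay":0,"az":0,"gripper":2.8},{"x":0,"y":0,"z":0,"ax":0,"ay":0,"az":0,"gripper":2.8},{"x":0,"y":0,"z":0,"ax":0,"ay":0,"az":0,"gripper":2.8}], grip_force=20)

```text
time: 14.05
position: [500.7, -284.2, 69.7]
tool_rot: [-0.707, 0.707, -0.003, 0.004]
wrist_force: [1.9, -0.2, 2.5]
gripper_width: 0.373
```

Run:
```python
from h import *
ims=[]
for c in ['side','wrist']:
    im=snap(c,c+'9.png')
    if c=='side':
        u=proj(c,[500,-283,87]).astype(int); im=im[max(u[1]-70,0):u[1]+70,u[0]-70:u[0]+70]
        im=cv2.resize(im,(400,400))
    else: im=cv2.resize(im,(400,300)); im=np.vstack([im,np.zeros((100,400,3),np.uint8)])
    ims.append(im)
cv2.imwrite('pics/c9.png',np.hstack(ims)[:,:,::-1])
s=ctrl.sense();print(s['time'],s['position'],s['wrist_force'],s['gripper_width']*88)
```

```text
14.15 [ 500.65208505 -284.16884963   69.66650941] [3.138793   0.05678208 3.97963591] 32.80007064862226
```

View pics/c9.png

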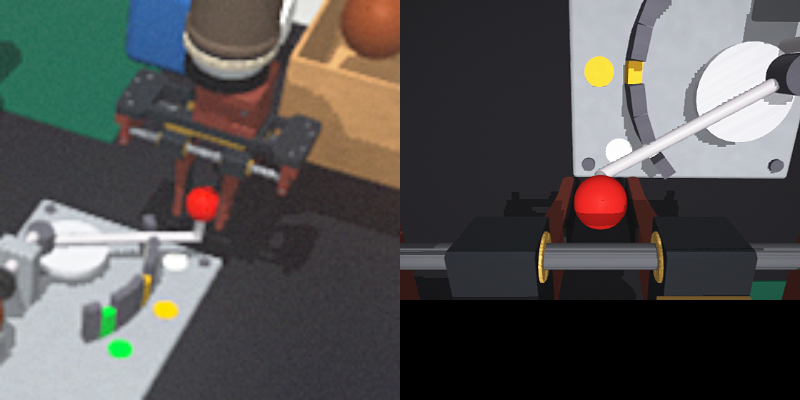

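The knob is gripped with a 33 mm opening, and the pads are centred on it. I'll lift along the tilt arc, about 30 mm up and 11 mm inward.

Call:
send_rows(rows=[{"x":0.25,"y":-0.9,"z":0.14,"ax":0,"ay":0,"az":0,"gripper":2.8},{"x":0.25,"y":-0.9,"z":0.14,"ax":0,"ay":0,"az":0,"gripper":2.8},{"x":0.25,"y":-0.7,"z":0.14,"ax":0,"ay":0,"az":0,"gripper":2.8},{"x":0.25,"y":-0.5,"z":0.14,"ax":0,"ay":0,"az":0,"gripper":2.8},{"x":0,"y":0,"z":0,"ax":0,"ay":0,"az":0,"gripper":2.8}])

```text
time: 14.78
position: [509.5, -279.1, 99.4]
tool_rot: [-0.707, 0.707, -0.004, 0.003]
wrist_force: [-1.3, -0.1, -5.0]
gripper_width: 0.374
```

Run:
```python
from h import *
ims=[]
for c in ['side','wrist']:
    im=snap(c,c+'10.png')
    if c=='side':
        u=proj(c,[500,-283,87]).astype(int); im=im[max(u[1]-70,0):u[1]+70,u[0]-70:u[0]+70]
        im=cv2.resize(im,(400,400))
    else: im=cv2.resize(im,(400,300)); im=np.vstack([im,np.zeros((100,400,3),np.uint8)])
    ims.append(im)
cv2.imwrite('pics/c10.png',np.hstack(ims)[:,:,::-1])
s=ctrl.sense();print(s['time'],s['position'],s['wrist_force'],s['gripper_width']*88)
```

```text
14.875 [ 509.33127109 -279.20707581   99.15779137] [-1.05337752 -0.12500022 -4.72046347] 32.85261333121828
```

View pics/c10.png

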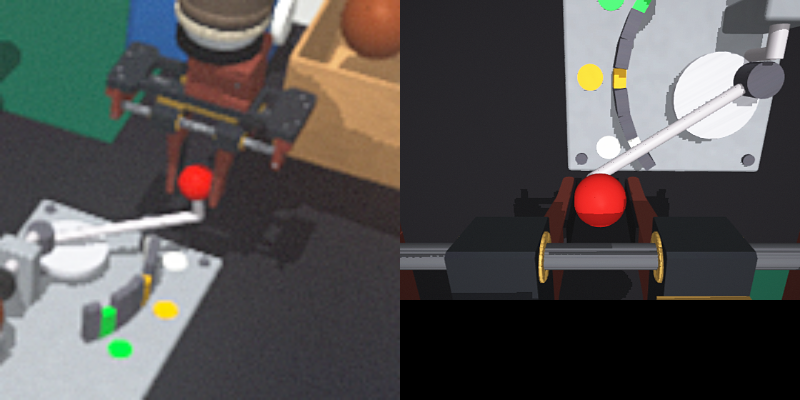

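The lever is lifted about 30 mm with a -4.7 N load, and the bar clears the gate. Now I'll swing it along the arc.

Call:
send_rows(rows=[{"x":-0.64,"y":0,"z":1.29,"ax":0,"ay":0,"az":0,"gripper":2.8},{"x":-0.53,"y":0,"z":1.41,"ax":0,"ay":0,"az":0,"gripper":2.8},{"x":-0.38,"y":0,"z":1.45,"ax":0,"ay":0,"az":0,"gripper":2.8},{"x":-0.23,"y":0,"z":1.49,"ax":0,"ay":0,"az":0,"gripper":2.8},{"x":-0.07,"y":0,"z":1.51,"ax":0,"ay":0,"az":0,"gripper":2.8}])

```text
time: 15.5
position: [491.1, -205.8, 99.0]
tool_rot: [0.707, -0.707, 0.004, -0.003]
wrist_force: [-2.3, -2.5, -3.4]
gripper_width: 0.372
```

Call:
send_rows(rows=[{"x":0.09,"y":0,"z":1.5,"ax":0,"ay":0,"az":0,"gripper":2.8},{"x":0.25,"y":0,"z":1.49,"ax":0,"ay":0,"az":0,"gripper":2.8},{"x":0.4,"y":0,"z":1.45,"ax":0,"ay":0,"az":0,"gripper":2.8},{"x":0,"y":0,"z":0,"ax":0,"ay":0,"az":0,"gripper":2.8}])

```text
time: 16.0
position: [496.6, -158.6, 98.0]
tool_rot: [0.708, -0.706, 0.005, 0.0]
wrist_force: [-10.6, 2.8, -0.1]
gripper_width: 0.372
```

```bash
cat > look.py <<'E'
from h import *
import sys
n=sys.argv[1]; ims=[]
for c in ['side','wrist']:
    im=snap(c,c+n+'.png')
    if c=='side':
        u=proj(c,[560,-150,60]).astype(int); im=im[max(u[1]-70,0):u[1]+70,u[0]-70:u[0]+70]
        im=cv2.resize(im,(400,400))
    else: im=cv2.resize(im,(400,300)); im=np.vstack([im,np.zeros((100,400,3),np.uint8)])
    ims.append(im)
cv2.imwrite('pics/c'+n+'.png',np.hstack(ims)[:,:,::-1])
s=ctrl.sense();print(s['time'],s['position'],s['wrist_force'],s['gripper_width']*88)
E
python3 look.py 11
```

```text
16.1 [ 496.43464275 -159.07773307   97.97589842] [-10.18996759   3.33165592   0.22816493] 32.56695961162094
```

View pics/c11.png

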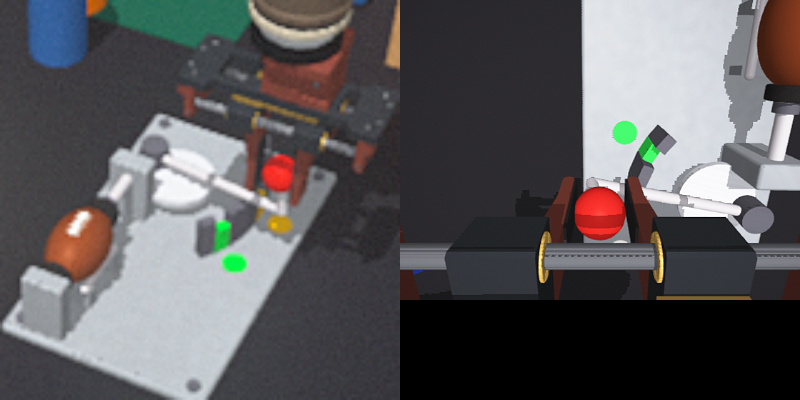

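The bar is lifted and partway towards green. The force (-10,+3) is purely radial, so my arc is a few mm too tight. I'll ease outward by 4 mm and continue.

Call:
send_rows(rows=[{"x":-0.38,"y":0,"z":0.13,"ax":0,"ay":0,"az":0,"gripper":2.8},{"x":0.25,"y":0,"z":0.7,"ax":0,"ay":0,"az":0,"gripper":2.8},{"x":0,"y":0,"z":0,"ax":0,"ay":0,"az":0,"gripper":2.8}])

```text
time: 16.48
position: [498.5, -152.7, 99.0]
tool_rot: [0.708, -0.707, 0.003, -0.003]
wrist_force: [-3.8, 2.2, -2.6]
gripper_width: 0.374
```

Call:
send_rows(rows=[{"x":0.28,"y":0,"z":0.7,"ax":0,"ay":0,"az":0,"gripper":2.8},{"x":0.32,"y":0,"z":0.68,"ax":0,"ay":0,"az":0,"gripper":2.8},{"x":0.34,"y":0,"z":0.62,"ax":0,"ay":0,"az":0,"gripper":2.8},{"x":0,"y":0,"z":0,"ax":0,"ay":0,"az":0,"gripper":2.8}])

```text
time: 16.98
position: [505.8, -132.7, 98.4]
tool_rot: [0.708, -0.706, 0.005, -0.001]
wrist_force: [-10.4, 3.4, -0.7]
gripper_width: 0.365
```

```bash
python3 look.py 12
```

```text
17.075 [ 505.67663076 -132.98476269   98.43627159] [-8.94650077  2.84712079  0.40475537] 32.38524532084236
```

View pics/c12.png

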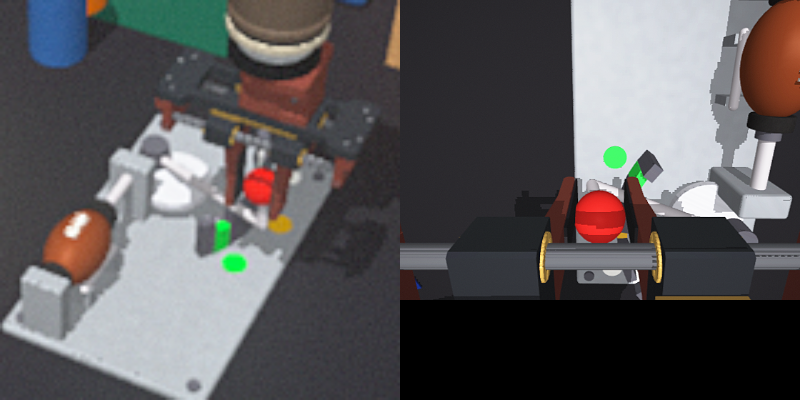

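View pics/wrist12.png

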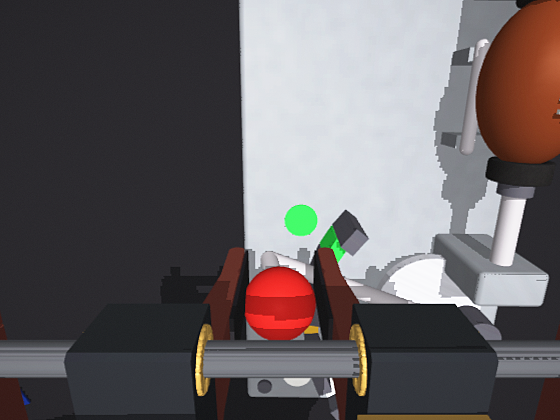

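The knob is now at (280,303), against (280,281) when gripped, so it has lagged about 9 mm in the pads. Using the true knob place (505.7,-142), the radius matches 144 and the swing is about 0.97, just short of green. I'll release so the bar rests on the gate top, then regrip with the jaws along the swing direction so the pads push positively.

Call:
send_rows(rows=[{"x":0,"y":0.8,"z":0,"ax":0,"ay":0,"az":0,"gripper":2.8},{"x":-0.2,"y":0.4,"z":0,"ax":0,"ay":0,"az":0,"gripper":2.8},{"x":0,"y":0,"z":0,"ax":0,"ay":0,"az":0,"gripper":5.5},{"x":0,"y":0,"z":0,"ax":0,"ay":0,"az":0,"gripper":5.5},{"x":0,"y":0,"z":0,"ax":0,"ay":0,"az":0,"gripper":5.5}])

```text
time: 17.7
position: [507.7, -134.6, 87.8]
tool_rot: [-0.707, 0.707, -0.003, 0.004]
wrist_force: [-0.1, -0.3, 0.8]
gripper_width: 0.622
```

Call:
send_rows(rows=[{"x":0,"y":-4,"z":-3,"ax":0,"ay":0,"az":0,"gripper":7.4},{"x":0,"y":-5,"z":-4,"ax":0,"ay":0,"az":0,"gripper":7.4},{"x":0,"y":0,"z":0,"ax":0,"ay":0,"az":0,"gripper":7.4},{"x":0,"y":0,"z":0,"ax":0,"ay":0,"az":0,"gripper":7.4}])

```text
time: 18.2
position: [505.8, -203.2, 175.8]
tool_rot: [0.707, -0.707, 0.003, -0.004]
wrist_force: [-0.5, 0.3, -0.0]
gripper_width: 0.845
```

```bash
python3 look.py 13
python3 - <<'E'
from h import *
np.set_printoptions(precision=1,suppress=True)
for c in ('wrist','scene','side'):
    im=ctrl.get_image(c).astype(int)
    m=(im[...,0]>130)&(im[...,1]<70)&(im[...,2]<70); n,l,st,ce=cv2.connectedComponentsWithStats(m.astype(np.uint8))
    q=proj(c,[506,-142,107]); i=min(range(1,n),key=lambda i:np.hypot(*(ce[i]-q))-0.1*st[i,4]**.5*5)
    print(c,ce[i],st[i],[atz(c,ce[i],z) for z in (87,106.7)])
E
```

```text
18.3 [ 505.30046081 -202.20022142  174.80658325] [ 0.1905412   0.44727786 -1.25717358] 74.16304689820394
wrist [274.7 132.9] [ 248  106   54   54 2145] [array([ 500.5, -143.9,   87. ]), array([ 500.8, -142.1,  106.7])]
scene [218.  212.2] [212 206  13  13 137] [array([ 483.7, -137.6,   87. ]), array([ 500.9, -143.4,  106.7])]
side [332.8 171.5] [327 166  12  12 120] [array([ 506.5, -159.9,   87. ]), array([ 500.6, -139.9,  106.7])]
```

View pics/c13.png

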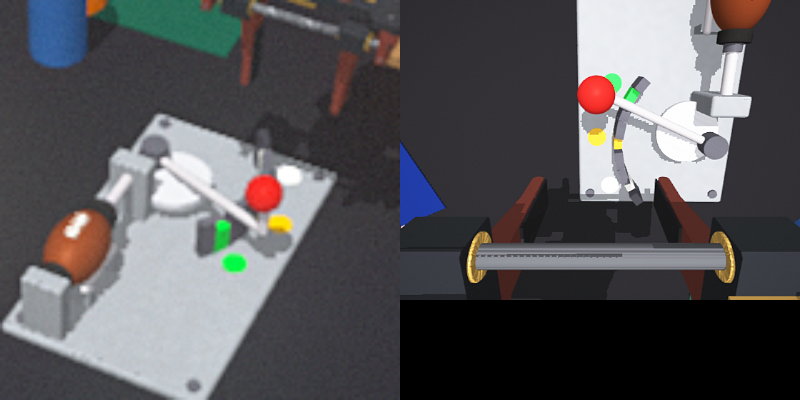

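Released, the lever rests on the gate top. All cameras put the knob at (500.8,-142) for z = 106.7, so the swing is about 0.96. I'll go above it and turn the jaws by 1.08 rad along the tangent.

Call:
send_rows(rows=[{"x":-0.45,"y":0,"z":6.05,"ax":0,"ay":0,"az":0,"gripper":7.0},{"x":0,"y":0,"z":0,"ax":0,"ay":-0.18,"az":0,"gripper":7.0},{"x":0,"y":0,"z":0,"ax":0,"ay":-0.18,"az":0,"gripper":7.0},{"x":0,"y":0,"z":0,"ax":0,"ay":-0.18,"az":0,"gripper":7.0},{"x":0,"y":0,"z":0,"ax":0,"ay":-0.18,"az":0,"gripper":7.0}])

```text
time: 19.08
position: [501.6, -142.3, 175.4]
tool_rot: [0.662, -0.662, -0.248, 0.248]
wrist_force: [0.4, -0.1, 0.3]
gripper_width: 0.802
```

Call:
send_rows(rows=[{"x":0,"y":0,"z":0,"ax":0,"ay":-0.18,"az":0,"gripper":7.0},{"x":0,"y":0,"z":0,"ax":0,"ay":-0.18,"az":0,"gripper":7.0},{"x":0,"y":0,"z":0,"ax":0,"ay":0,"az":0,"gripper":7.0},{"x":0,"y":0,"z":0,"ax":0,"ay":0,"az":0,"gripper":7.0}])

```text
time: 19.58
position: [501.6, -142.7, 175.7]
tool_rot: [0.609, -0.609, -0.359, 0.359]
wrist_force: [0.1, 0.7, 0.8]
gripper_width: 0.798
```

Run:
```python
from h import *
from scipy.spatial.transform import Rotation as R
np.set_printoptions(precision=3,suppress=True)
s=ctrl.sense();q=s['tool_rot'];M=R.from_quat([q[1],q[2],q[3],q[0]]).as_matrix();print(s['time'],s['position'],M)
snap('wrist','wrist14.png')
print('to knob, tool axes cm', M.T@(np.array([500.8,-142,87.7])-s['position'])/10, s['joint_pos'])
```

```text
19.575 [ 501.608 -142.734  175.659] [[ 0.483 -0.001 -0.875]
 [ 0.875  0.     0.483]
 [-0.    -1.     0.001]]
to knob, tool axes cm [0.026 8.796 0.101] [ 0.312  0.292 -0.154  1.893  0.054  0.961  1.199]
```

View pics/wrist14.png

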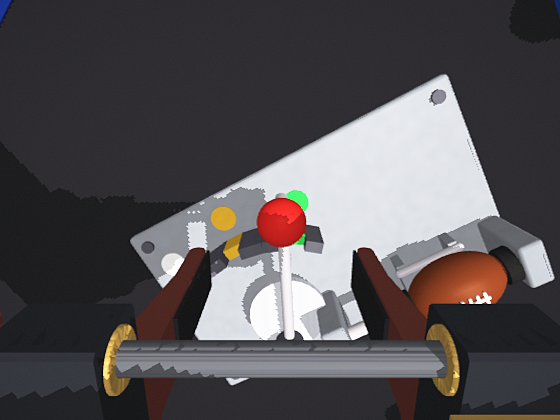

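The knob is centred between the jaws at (281,222), and tool +x now points along the swing. I'll descend and grip.

Call:
send_rows(rows=[{"x":0,"y":4,"z":0.1,"ax":0,"ay":0,"az":0,"gripper":7.0},{"x":0,"y":3,"z":0,"ax":0,"ay":0,"az":0,"gripper":7.0},{"x":0,"y":1.8,"z":0,"ax":0,"ay":0,"az":0,"gripper":7.0},{"x":0,"y":0,"z":0,"ax":0,"ay":0,"az":0,"gripper":4.5},{"x":0,"y":0,"z":0,"ax":0,"ay":0,"az":0,"gripper":2.8}], grip_force=20)

```text
time: 20.25
position: [501.4, -142.4, 88.6]
tool_rot: [-0.608, 0.609, 0.361, -0.36]
wrist_force: [0.4, 0.2, -0.0]
gripper_width: 0.61
```

Call:
send_rows(rows=[{"x":0,"y":0,"z":0,"ax":0,"ay":0,"az":0,"gripper":2.8},{"x":0,"y":0,"z":0,"ax":0,"ay":0,"az":0,"gripper":2.8},{"x":0,"y":0,"z":0,"ax":0,"ay":0,"az":0,"gripper":2.8}])

```text
time: 20.62
position: [501.2, -142.6, 88.5]
tool_rot: [-0.608, 0.609, 0.361, -0.36]
wrist_force: [-0.1, 0.5, 3.1]
gripper_width: 0.374
```

Call:
send_rows(rows=[{"x":0,"y":-0.5,"z":-0.2,"ax":0,"ay":0,"az":0,"gripper":2.8},{"x":0.5,"y":0,"z":0,"ax":0,"ay":0,"az":0,"gripper":2.8},{"x":0.5,"y":0,"z":0,"ax":0,"ay":0,"az":0,"gripper":2.8},{"x":0.35,"y":0,"z":0,"ax":0,"ay":0,"az":0,"gripper":2.8},{"x":0,"y":0,"z":0,"ax":0,"ay":0,"az":0,"gripper":2.8}])

```text
time: 21.25
position: [508.0, -130.7, 92.5]
tool_rot: [0.609, -0.607, -0.36, 0.361]
wrist_force: [-5.4, -0.3, -2.0]
gripper_width: 0.374
```

```bash
python3 look.py 15
```

```text
21.35 [ 508.00741842 -130.77572726   92.5349839 ] [-4.75136368 -0.33830459 -2.50241096] 33.29318013780054
```

View pics/c15.png

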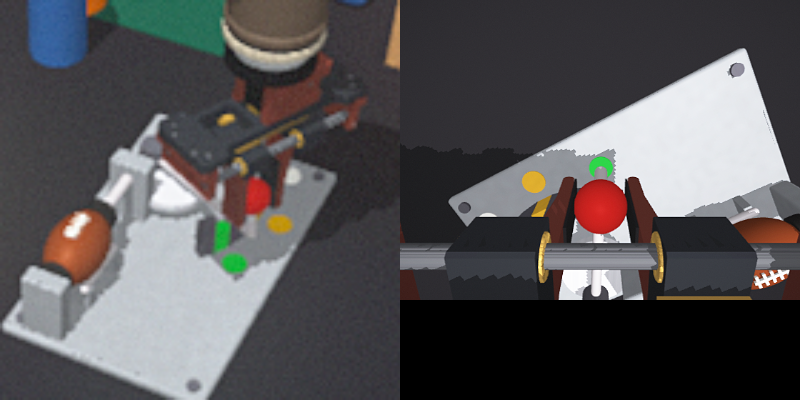

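View pics/wrist15.png

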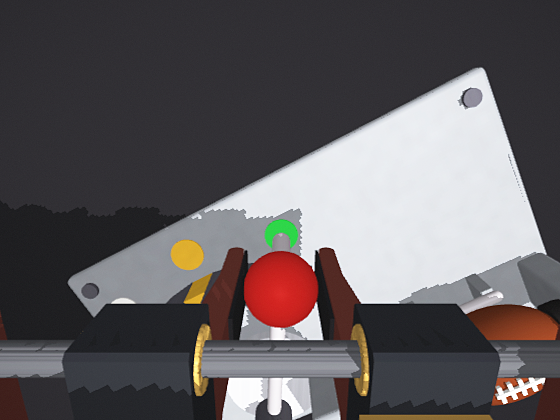

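The bar lines up with the green mark (281,235) at a swing of about 1.05. I'll lower along the arc, 24 mm down and 7 mm outward.

Call:
send_rows(rows=[{"x":0,"y":0.6,"z":0.25,"ax":0,"ay":0,"az":0,"gripper":2.8},{"x":0,"y":0.6,"z":0.2,"ax":0,"ay":0,"az":0,"gripper":2.8},{"x":0,"y":0.6,"z":0.15,"ax":0,"ay":0,"az":0,"gripper":2.8},{"x":0,"y":0.6,"z":0.15,"ax":0,"ay":0,"az":0,"gripper":2.8},{"x":0,"y":0,"z":0,"ax":0,"ay":0,"az":0,"gripper":2.8}])

```text
time: 21.98
position: [502.2, -126.7, 69.0]
tool_rot: [0.608, -0.608, -0.361, 0.361]
wrist_force: [-5.6, 1.2, 0.8]
gripper_width: 0.376
```

```bash
python3 look.py 16
```

```text
22.075 [ 502.17914933 -126.70000744   69.08123293] [-4.58093542  1.45829113  0.86991341] 33.04766221747398
```

View pics/c16.png

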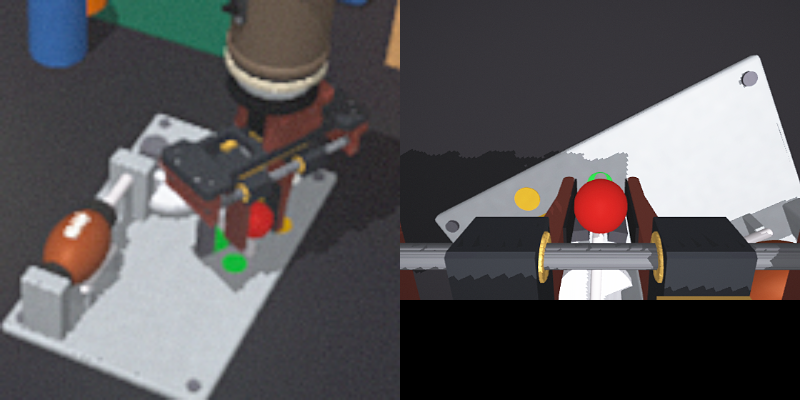

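The knob is down to notch height (TCP 69, knob 88), in line with green. I'll release, rise and inspect.

Call:
send_rows(rows=[{"x":0,"y":0,"z":0,"ax":0,"ay":0,"az":0,"gripper":4.5},{"x":0,"y":0,"z":0,"ax":0,"ay":0,"az":0,"gripper":6.5},{"x":0,"y":0,"z":0,"ax":0,"ay":0,"az":0,"gripper":6.5},{"x":0,"y":0,"z":0,"ax":0,"ay":0,"az":0,"gripper":6.5},{"x":0,"y":-3,"z":0,"ax":0,"ay":0,"az":0,"gripper":6.5}])

```text
time: 22.7
position: [501.1, -127.6, 97.6]
tool_rot: [0.609, -0.607, -0.36, 0.362]
wrist_force: [0.8, 0.0, 0.6]
gripper_width: 0.741
```

Call:
send_rows(rows=[{"x":0,"y":-5,"z":0,"ax":0,"ay":0,"az":0,"gripper":6.5},{"x":0,"y":-5,"z":0,"ax":0,"ay":0,"az":0,"gripper":6.5},{"x":0,"y":-3,"z":-3,"ax":0,"ay":0,"az":0,"gripper":6.5},{"x":0,"y":0,"z":0,"ax":0,"ay":0,"az":0,"gripper":6.5},{"x":0,"y":0,"z":0,"ax":0,"ay":0,"az":0,"gripper":6.5}])

```text
time: 23.32
position: [528.0, -142.1, 228.0]
tool_rot: [0.609, -0.608, -0.36, 0.361]
wrist_force: [-0.9, -0.2, -1.1]
gripper_width: 0.739
```

```bash
python3 look.py 17
python3 - <<'E'
from h import *
np.set_printoptions(precision=1,suppress=True)
for c in ('wrist','scene','side'):
    im=ctrl.get_image(c).astype(int)
    m=(im[...,0]>130)&(im[...,1]<70)&(im[...,2]<70); n,l,st,ce=cv2.connectedComponentsWithStats(m.astype(np.uint8))
    q=proj(c,[502,-127,87]); i=min(range(1,n),key=lambda i:np.hypot(*(ce[i]-q))-0.5*st[i,4]**.5)
    print(c,ce[i],st[i],[atz(c,ce[i],z) for z in (87,106.7)])
    for r in ctrl.pinpoint('ball_brown',c)[:1]: print('ball',r['conf'],atz(c,r['xy'],62))
    for r in ctrl.pinpoint('sprung_cup',c)[:1]: print('cup',r['conf'],atz(c,r['xy'],62))
E
```

```text
23.425 [ 527.60721653 -141.843096    227.53058012] [-0.50321802  0.14462327 -0.02247863] 65.34708688712725
wrist [281.7 162.4] [ 263  143   39   39 1177] [array([ 501.8, -127.2,   87. ]), array([ 498.8, -125.6,  106.7])]
ball 0.74 [638.1 -46.2  62. ]
cup 0.6 [635.  -86.6  62. ]
scene [224.4 215.1] [218 209  14  13 131] [array([ 501.6, -127.7,   87. ]), array([ 518.4, -133.8,  106.7])]
ball 0.67 [643.6 -49.2  62. ]
cup 0.42 [630.3 -80.4  62. ]
side [329.4 180.3] [323 174  13  13 123] [array([ 502.4, -125.9,   87. ]), array([ 496.7, -106.6,  106.7])]
ball 0.66 [632.7 -40.8  62. ]
cup 0.58 [629.7 -86.8  62. ]
```

View pics/c17.png

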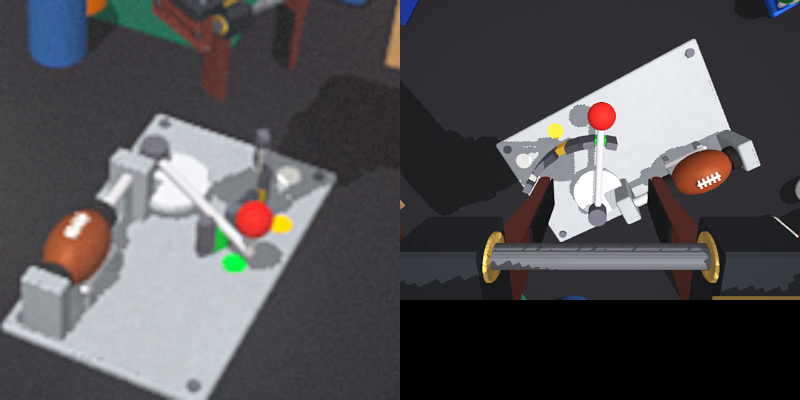

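View pics/wrist17.png

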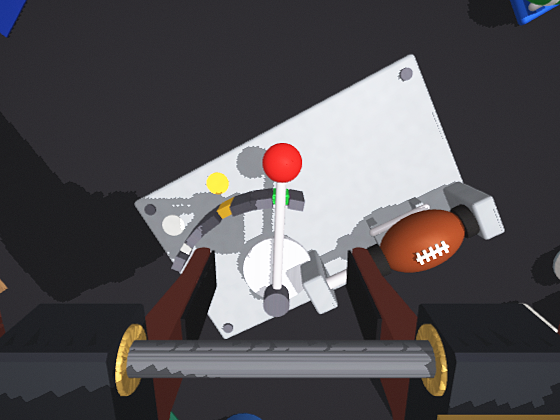

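All three cameras agree on the knob at (502,-127) with z = 87, so the lever is down in green at a swing of about 1.05. I'll take one closer view of the clamped ball.

Call:
send_rows(rows=[{"x":0,"y":0,"z":0,"ax":0,"ay":0.18,"az":0,"gripper":6.5},{"x":0,"y":0,"z":0,"ax":0,"ay":0.18,"az":0,"gripper":6.5},{"x":3,"y":0,"z":-4,"ax":0,"ay":0.18,"az":0,"gripper":6.5},{"x":3,"y":0,"z":-2,"ax":0,"ay":0.18,"az":0,"gripper":6.5},{"x":2,"y":0,"z":0,"ax":0,"ay":0.18,"az":0,"gripper":6.5}])

```text
time: 24.5
position: [633.8, -149.0, 228.4]
tool_rot: [-0.705, 0.705, 0.058, -0.058]
wrist_force: [-0.3, 1.0, -0.6]
gripper_width: 0.739
```

Call:
send_rows(rows=[{"x":0,"y":0,"z":0,"ax":0,"ay":0.18,"az":0,"gripper":6.5},{"x":0,"y":0,"z":0,"ax":0,"ay":0,"az":0,"gripper":6.5},{"x":0,"y":0,"z":0,"ax":0,"ay":0,"az":0,"gripper":6.5}])

```text
time: 24.88
position: [632.2, -148.5, 229.0]
tool_rot: [-0.707, 0.707, -0.002, 0.002]
wrist_force: [-0.2, -0.4, -0.1]
gripper_width: 0.738
```

Run:
```python
from h import *
im=snap('wrist','wrist18.png'); s=ctrl.sense(); print(s['time'],s['position'],s['wrist_force'])
u=proj('wrist',[640,-47,62]).astype(int);print(u)
print(brown(im,62,roi=(u[0]-60,max(u[1]-80,0),u[0]+60,u[1]+80)))
a=im[max(u[1]-100,0):u[1]+100,u[0]-100:u[0]+100]
b=ctrl.get_image('scene');v=proj('scene',[640,-47,62]).astype(int);b=b[v[1]-40:v[1]+40,v[0]-40:v[0]+40]
cv2.imwrite('pics/c18.png',np.hstack([cv2.resize(a,(400,400)),cv2.resize(b,(400,400))])[:,:,::-1])
```

```text
24.925 [ 632.26001451 -148.5022253   229.08003879] [-0.0181856  -0.04890818 -0.22999367]
[290  72]
(((638.7603149414062, -46.600608825683594), (53.71728515625, 82.84518432617188), 179.80001831054688), ((288.611083984375, 70.25927734375), (62.75279235839844, 103.38085174560547), 0.34023943543434143), array([-0.00349033, -0.99999391]))
```

View pics/c18.png

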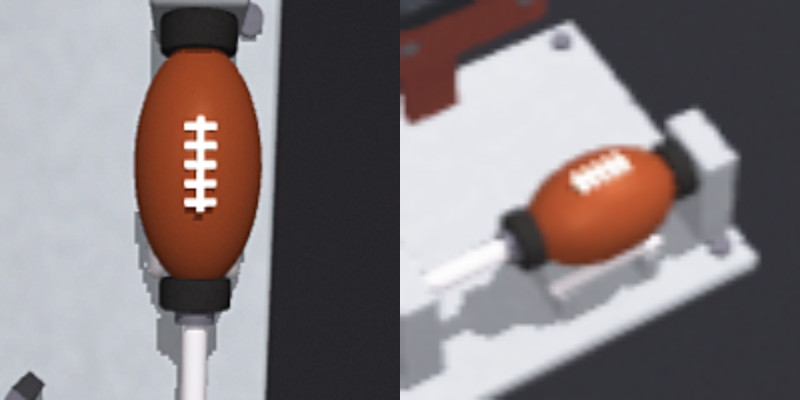

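View pics/wrist18.png

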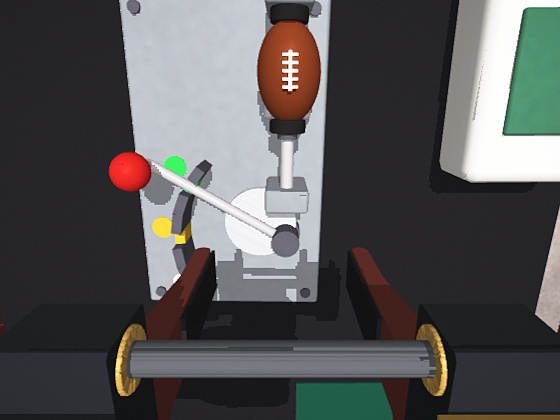

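The ball sits in both cups, at (289,15) and (288,127), aligned with the rails. The lever lies in the green notch and the gripper is clear. I'm handing in.

```bash
python3 -c "
from cell import ctrl
print(ctrl.sign_off())"
```

```text
the job is handed in; nothing more can be done
None
```

I placed the brown ball on the holder's rails and let go. Then I lifted the lever out of the white notch, swung it past yellow and set it down in the green notch. I handed the job in at about 25 s, and no verdict was reported.

**Regrip:** On the first swing the knob slipped about 9 mm in the pads, with roughly 10 N of sideways force. The lever came to rest on the gate top at a swing of about 0.96 rad. I let go, turned the jaws along the swing direction, regripped, and finished the last stretch into the green notch.

**Last checks:**
- **Lever:** all three cameras put the knob at about (502, -127) mm at notch height (87 mm). That means a swing of about 1.05 rad, with the lever fully down.
- **Ball:** the wrist view shows both tips in the cups. The centre measured (638.8, -46.6) mm, against my seat estimate of about (640, -47), and the axis was within 0.01 rad of the rails.
- **Gripper:** it was clear of everything, with wrist force near zero.

**Less certain:**
- The cameras disagreed on the seat's y by about 10 mm at the start (-43 to -55 mm). The cup views, not that estimate, are the better evidence that the ball is seated.
- I could not measure the cup's pressing force.
- I did not re-measure the painted balls, jar, marker or tape roll at the end; no planned motion went near them.

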